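# Set the bench air valve two turns open and hold it

## Task

Put this bench's air line into service: first screw the loose captive cap on the spare outlet down tight, clockwise to its stop, then turn the air valve's handwheel clockwise by its crank handle until the valve is shut against its stop. Back it off exactly two full turns from the stop and finish there with the gripper still closed on the crank handle, holding the setting so that I can do up the gland nut. Leave the other things on the bench where they are.

Things in the scene. Friction and masses are not known exactly. Their poses are not given: they have to be found in the camera images.
- air_valve: brass angle valve on a round steel flange (84 mm). Origin: on the bench under the flange's centre, on the handwheel's vertical axis. Its x axis points along the copper outlet pipe, which runs out 88 mm at 52 mm height, then down into the bench. A pressure gauge (44 mm dial) sticks out some 65 mm to -x. Pipe and gauge lie below the wheel; a hexagon gland nut sits just under it
- handwheel (a joint): how far the valve is open, rad: 0 = shut against its solid stop, growing as the wheel turns anticlockwise seen from above; multi-turn (one turn 6.283, two turns 12.566, fully open four). At value q the crank handle stands at angle q anticlockwise from the +x side of air_valve. It starts 0.6 to 1.4 turns open, takes 0.15 N m (3 N at the crank handle) to turn and stays where it is left
- wheel_centre (a point): centre of the level aluminium handwheel, on its axis, 135 mm above the bench: three spokes, 126 mm over the rim, top of the rim at 143 mm, hub nut to 157 mm. The wheel does not rise as it turns. Only the crank handle stands higher
- crank_handle: the crank handle: a black upright cylinder, 22 mm in diameter, 50 mm tall (146 to 196 mm above the bench), on the wheel's rim 55 mm from the wheel's axis. Origin: centre of its underside. It spins freely on its own pin, so a gripper that holds it from above can be led round the circle without turning itself
- crank_grip (a point): point on the crank handle's own axis, half way up it, 172 mm above the bench
- spare_outlet: brass air outlet standing on a round steel flange (84 mm diameter) on the bench, closed by the captive screw cap. Origin: on the bench under its vertical axis.
- outlet_cap (a joint): how far the captive cap is unscrewed, rad: 0 = tight against its stop (solid), growing anticlockwise seen from above. It starts loose by 0.7 to 1.3 rad (less than a quarter turn), takes about 0.1 N m to turn, stays where it is left and does not come off.
- cap_grip (a point): grip point of the round fluted brass cap: on its vertical axis, 97 mm above the bench. The cap is 42 mm in diameter and 26 mm tall, from 79 to 105 mm above the bench; below it is a neck 37 mm wide or less.
- module_a: bystander, leave alone: a loose memory module lying flat, 133 x 30 mm, 4 mm thick; origin under its centre, long side along its x
- module_b: bystander, leave alone: a second such memory module, 133 x 30 x 4 mm; origin under its centre, long side along its x
- pen: bystander, leave alone: black pen lying on the bench, 140 mm long, 9 mm thick; origin under its middle, along its x
- label_roll: bystander, leave alone: roll of paper labels lying flat, 90 mm diameter, 40 mm high; origin under its centre
- scanner: bystander, leave alone: hand-held barcode scanner lying down, 195 mm long along its x, head 66 mm wide and 50 mm high at its +x end; origin on the bench near its middle
- screwdriver: bystander, leave alone: screwdriver lying on the bench, some 200 mm long along its x, 26 mm high; origin under its middle

How it is judged:
On the way, in this order (a step that is already met when the one before it is completed fails the run):
1. the captive cap is screwed down tight (within 6 degrees of its stop) (value of joint outlet_cap below 0.1 rad), for 0.2 s.
2. the valve is shut against its stop (within 5 degrees) (value of joint handwheel below 0.09 rad), for 0.2 s.
At the end, for the whole second after the job is handed in: the cap is still tight (within 7 degrees); the valve stands two turns (12.566 rad) open, within 10 degrees (0.175 rad) and at rest; the fingers are closed on the crank handle with more than 5 N, the handle's axis between the pads (within 15 mm of the TCP horizontally, its middle within 40 mm of it) (value of joint outlet_cap below 0.12 rad and value of joint handwheel between 12.391 and 12.741 rad and velocity of joint handwheel between -0.1 and 0.1 rad/s and contact force between the fingers and crank_handle above 5 N and horizontal distance between the grasp point and crank_grip below 0.015 m and distance between the grasp point and crank_grip below 0.04 m); the arm keeps its last pose, push and grip.
It fails at once if a bystander is pushed more than 30 mm from its place (distance of any of module_a, module_b, pen, label_roll, scanner, screwdriver from where it was at the start of the episode above 0.03 m).
It also fails if it takes over 67 s, if anything falls off the work surface, if the arm or the gripper's body presses on something with over 40 N, if the wrist force passes 120 N, or if a joint passes its speed limit or range.

## Robot

A 6-joint arm with a two-finger parallel gripper is mounted at the origin on the work surface. World frame = base frame: x ahead of the robot, y to its left, z up, the work surface at z = 0. Lengths are in m, angles in rad, forces in N, time in s.
With the tool pointing down it reaches from about 0.35 to 0.8 m from the base axis. Payload 7.3 kg.
Tool frame: the origin (TCP) lies between the finger pads, 19 mm behind the fingertips; this is the grasp point; x points along the fingers, y is the direction in which the jaws open and shut, and the axes are right-handed (so a half turn about x gives the same grasp; the last joint's range is limited). The gripper opens to 85 mm and grips with 20 to 120 N. Pads are 22 mm wide; open, the fingers measure 114 mm over their backs; the gripper's body (76 mm by 85 mm) begins 54 mm behind the grasp point. The pads swing forward as they close: fully open they stand 13 mm farther back than shut.
Start: joints at [-1.268, 0.342, 1.524, -0, 1.275, -0.146], TCP at [0.228, -0.473, 0.25] pointing down, gripper open.
Joint ranges: [-2.53, 2.53], [-0.77, 2.02], [0.04, 2.7], [-1, 4.14], [0.28, 2.66], [-3.11, 3.11]. Speed limits (rad/s): [2.57, 2.57, 3.14, 3.14, 3.14, 3.14].

## Interface

Orientations are given as a unit quaternion [x, y, z, w].
In Python, from station import manip gives the robot as it stands.
- The arm moves only by the tool send_rows, never from a script. Its argument "series" is text: rows parted by semicolons, each of 6 numbers parted by spaces: the shift along the tool's x, y, z in m, then the turn, a rotation vector about the tool's x, y, z in degrees. A call has 1 to 10 rows; each row is the pose to reach, as a shift and turn from the pose commanded when the call began, along the tool's axes at that moment; what a row does not reach only later rows make up. A row lasts 1/8 s, in which the tool goes at most 62.5 mm and 10.7 degrees, less where a joint would pass 70% of its speed; a pose out of reach is approached as far as the arm can. A call with a gripper value outside its range is refused whole. "grip" is the closure, from 0 (fully open) to 1 (shut), set as the call begins (left out, the last holds). The fingers move at their own pace and stop on an object; "force" is the grip in N (left out, the last holds). Time passes only in rows, so rows that repeat a pose let the fingers close. It gives the time, the measured TCP pose, the force and the opening at its end, in the units of the state.
- manip.observe(): the state, without advancing time (a new reading comes with each control period).
- manip.get_image(name): name is "scene" or "top"; returns a dict with "img" (400x640x3 uint8, blue, green, red), "fx", "fy", "cx", "cy" (pixels), "camera_from_world" (4x4, takes a point from world to camera coordinates). Camera axes: x right, y down, z forward; pixel columns grow to the right and rows downward; lengths in m; the calibration is good to about 2 mm. A picture is of the moment at which its call begins. There is no depth.
- manip.close_job(): hands the job in, once; it reports no verdict.
Trained networks look in the newest picture that a camera, given by its name, has taken for a name from the list of things; names that differ only in an ending like _2 or _b are one class to them, and where a whole thing is asked for, a point or a joint stands for the part that bears it (a point fixed in the world has none). Each returns a list of dicts, best first, with "conf" (0 to 1); they miss things now and then, are a little off and sometimes report something else, mostly with a low value. They report only what shows in the picture. A call takes as long as a camera call.
- manip.find_in(label, camera): "at" ([x, y, z] in m, in world coordinates, good to about 4 mm: the middle of the surface that is visible of it).
- manip.silhouettes(label, camera): "region" (400x640 bool, what is visible of it).
The state is a dict: "t": time; "qpos": joint angles; "joint_vel": joint speeds; "joint_torque": joint torques, N m; "ee_pos": TCP position; "orientation": TCP orientation; "force": force on the tool from outside, world axes, zero at the start; "moment": the same for the moment, N m; "gripper_width": opening from 0.0 (shut) to 1.0 (fully open).
Only numpy, scipy, OpenCV 4.12 (cv2) and the standard library are available. Lean on these libraries where they do the work, as an engineer would, in place of code of your own. Each camera call takes 0.05 s, during which the arm holds its last target. There are 200 camera calls.

## Working session

There is one attempt and no reset: what is moved stays moved. The work goes in short steps, Python scripts to look and compute and a tool call to move; the robot and the scene stay as the last step left them, time stands still between calls to the robot, and variables do not carry over. Pictures are saved under pics/ and viewed, about 8 in all and at most 12, crops included, and the job is handed in when it is done.

Besides the shell and the picture viewer there is one more tool, called after "Request:" by a JSON object that holds its "method" and its "body". send_rows: Moves the arm, as the interface text tells. Its arguments: {"type":"object","properties":{"series":{"type":"string"},"grip":{"type":"number"},"force":{"type":"number"}},"required":["series"]}

```bash
mkdir -p pics
python3 - <<'E'
from station import manip
import cv2,numpy as np
s=manip.observe(); print({k:np.round(v,3).tolist() for k,v in s.items()})
for c in("scene","top"):
    d=manip.get_image(c); cv2.imwrite(f"pics/{c}0.png",d["img"]); print(c,d["fx"],d["cx"],d["cy"],np.round(d["camera_from_world"],4).tolist())
    for n in("air_valve","handwheel","crank_handle","crank_grip","spare_outlet","cap_grip","wheel_centre","outlet_cap","label_roll","scanner","screwdriver"):
        try: print(n,[(np.round(x["at"],3).tolist(),round(x["conf"],2)) for x in manip.find_in(n,c)][:2])
        except Exception as e: print(n,e)
E
```

```text
{'t': 0.0, 'qpos': [-1.268, 0.343, 1.525, -0.0, 1.275, -0.146], 'joint_vel': [0.0, -0.001, -0.001, 0.0, 0.001, -0.001], 'joint_torque': [0.003, -43.367, -24.601, 0.0, 0.008, 0.0], 'ee_pos': [0.228, -0.473, 0.249], 'orientation': [-0.689, -0.158, 0.689, -0.157], 'force': [-0.192, 0.894, -0.434], 'moment': [0.014, -0.004, -0.019], 'gripper_width': 1.004}
scene 361.40885641764004 318.48155144266354 198.76299225835803 [[0.8453, 0.5339, 0.0222, -0.4337], [0.3, -0.4399, -0.8465, -0.0461], [-0.4421, 0.7221, -0.532, 1.3232], [0.0, 0.0, 0.0, 1.0]]
air_valve [([0.547, -0.233, 0.086], 0.69)]
handwheel [([0.552, -0.235, 0.146], 0.95)]
crank_handle [([0.567, -0.276, 0.175], 0.76)]
crank_grip [([0.566, -0.274, 0.179], 0.48)]
spare_outlet [([0.566, -0.276, 0.176], 0.75), ([0.536, 0.22, 0.03], 0.64)]
cap_grip [([0.534, 0.214, 0.1], 0.42)]
wheel_centre [([0.55, -0.236, 0.139], 0.87)]
outlet_cap [([0.547, -0.234, 0.143], 0.64), ([0.533, 0.215, 0.105], 0.46)]
label_roll [([0.455, 0.427, 0.04], 0.64), ([0.564, -0.274, 0.181], 0.5)]
scanner [([0.508, -0.446, 0.037], 0.8), ([0.632, -0.025, 0.005], 0.5)]
screwdriver [([0.682, 0.418, 0.021], 0.67)]
top 509.9680621114377 319.3174554672691 205.17329654108235 [[-0.0231, -0.9997, -0.01, 0.0065], [-0.9899, 0.0243, -0.1393, 0.5288], [0.1395, 0.0067, -0.9902, 1.589], [0.0, 0.0, 0.0, 1.0]]
air_valve [([0.533, -0.219, 0.142], 0.76), ([0.628, -0.019, 0.006], 0.34)]
handwheel [([0.537, -0.222, 0.138], 0.6)]
crank_handle [([0.56, -0.267, 0.197], 0.56)]
crank_grip []
spare_outlet [([0.521, 0.223, 0.004], 0.9), ([0.677, 0.42, 0.022], 0.74)]
cap_grip [([0.528, 0.232, 0.107], 0.67)]
wheel_centre [([0.537, -0.222, 0.138], 0.82)]
outlet_cap [([0.523, 0.228, 0.104], 0.68)]
label_roll [([0.446, 0.444, 0.038], 0.84)]
scanner [([0.492, -0.432, 0.041], 0.96)]
screwdriver [([0.675, 0.423, 0.025], 0.78), ([0.445, 0.445, 0.039], 0.58)]
```

View pics/top0.png

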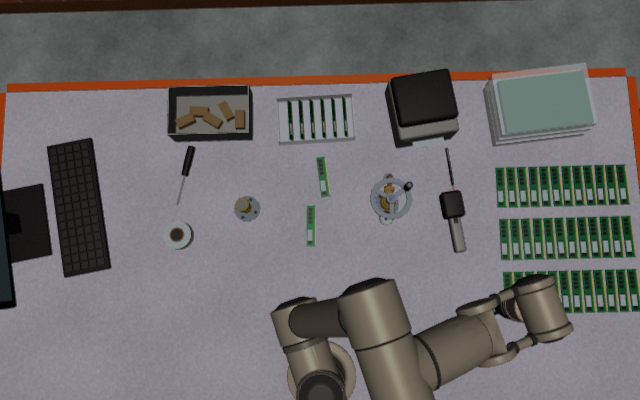

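View pics/scene0.png

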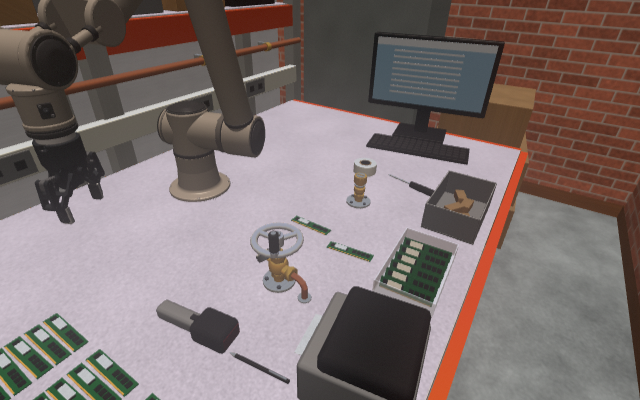

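```bash
cat > h.py <<'E'
from station import manip
import cv2,numpy as np
def ray(d,u,v,z):
    M=np.array(d["camera_from_world"]);R=M[:3,:3];o=-R.T@M[:3,3]
    w=R.T@np.array([(u-d["cx"])/d["fx"],(v-d["cy"])/d["fy"],1]);return (o+w*(z-o[2])/w[2]).round(4)
def proj(d,p):
    c=np.array(d["camera_from_world"])@np.r_[p,1];return np.array([d["fx"]*c[0]/c[2]+d["cx"],d["fy"]*c[1]/c[2]+d["cy"]]).round(1)
E
python3 - <<'E'
from h import *
for c in("top","scene"):
    d=manip.get_image(c)
    for n,z in(("handwheel",.141),("wheel_centre",.141),("crank_handle",.172),("outlet_cap",.1),("spare_outlet",.05),("air_valve",.08)):
        for x in manip.silhouettes(n,c)[:2]:
            r=x["region"];v,u=np.nonzero(r)
            if len(u)==0: continue
            (cx,cy),a,t=cv2.minAreaRect(np.c_[u,v].astype(np.float32))
            print(c,n,round(x["conf"],2),len(u),u.min(),u.max(),v.min(),v.max(),"bbox mid",ray(d,(u.min()+u.max())/2,(v.min()+v.max())/2,z),"mean",ray(d,u.mean(),v.mean(),z))
E
```

```text
top handwheel 0.73 895 370 412 178 219 bbox mid [ 0.5291 -0.2211  0.141 ] mean [ 0.5318 -0.2223  0.141 ]
top wheel_centre 0.93 876 371 412 178 219 bbox mid [ 0.529  -0.2226  0.141 ] mean [ 0.5321 -0.2222  0.141 ]
top crank_handle 0.61 915 370 412 178 218 bbox mid [ 0.5259 -0.217   0.172 ] mean [ 0.5268 -0.2166  0.172 ]
top outlet_cap 0.75 179 235 249 198 212 bbox mid [0.5263 0.2307 0.1   ] mean [0.526  0.2297 0.1   ]
top outlet_cap 0.46 55 405 412 182 190 bbox mid [ 0.5728 -0.282   0.1   ] mean [ 0.5726 -0.2817  0.1   ]
top spare_outlet 0.82 532 234 260 196 221 bbox mid [0.522  0.2229 0.05  ] mean [0.5208 0.2223 0.05  ]
top spare_outlet 0.7 175 235 249 198 212 bbox mid [0.5336 0.2387 0.05  ] mean [0.5336 0.2371 0.05  ]
top air_valve 0.87 1346 370 411 173 224 bbox mid [ 0.5383 -0.2278  0.08  ] mean [ 0.5385 -0.2252  0.08  ]
top air_valve 0.63 210 182 193 147 177 bbox mid [0.6702 0.4055 0.08  ] mean [0.6717 0.4046 0.08  ]
scene handwheel 0.83 1186 251 303 222 257 bbox mid [ 0.5375 -0.2265  0.141 ] mean [ 0.5378 -0.2281  0.141 ]
scene wheel_centre 0.92 1241 251 303 222 257 bbox mid [ 0.5375 -0.2265  0.141 ] mean [ 0.5366 -0.2273  0.141 ]
scene crank_handle 0.73 176 270 278 232 253 bbox mid [ 0.5634 -0.2685  0.172 ] mean [ 0.5627 -0.2683  0.172 ]
scene outlet_cap 0.56 134 354 366 173 184 bbox mid [0.5342 0.219  0.1   ] mean [0.5333 0.2208 0.1   ]
scene spare_outlet 0.63 360 353 376 157 175 bbox mid [0.4662 0.4014 0.05  ] mean [0.4663 0.4041 0.05  ]
scene spare_outlet 0.39 342 329 372 242 260 bbox mid [ 0.6554 -0.0685  0.05  ] mean [ 0.6561 -0.0682  0.05  ]
scene air_valve 0.95 2653 250 310 222 303 bbox mid [ 0.5487 -0.2331  0.08  ] mean [ 0.5391 -0.2211  0.08  ]
```

The top view shows the outlet near (246,208) and the wheel near (391,199), with the crank at (409,186). In the scene view the pipe leaves the valve roughly along world +x, so the valve is about 0.84 turn open. Next I'll overlay position hypotheses on enlarged crops to refine this.

```bash
cat >> h.py <<'E'
from scipy.spatial.transform import Rotation as Ro
def goto(p,yaw=None):
    "shift in tool axes from measured pose to p; yaw = world angle of tool y"
    s=manip.observe();R=Ro.from_quat(s["orientation"]);
    sh=R.inv().apply(np.array(p)-s["ee_pos"]); ty=R.apply([0,1,0])
    cur=np.degrees(np.arctan2(ty[1],ty[0])); print("shift",sh.round(4),"yaw y now",cur.round(1),"toolx",R.apply([1,0,0]).round(3))
    if yaw is not None: print("turn about x (cw+)",round((cur-yaw+180)%360-180,1))
E
python3 - <<'E'
from h import *
t=np.radians(np.arange(0,360,4))
def circ(c,r,z):return [np.r_[c[0]+r*np.cos(a),c[1]+r*np.sin(a),z] for a in t]
C=[.530,.225];W=[.536,-.226];tiles=[]
for c,boxes in(("top",[(246,206),(391,199)]),("scene",[(360,188),(280,260)])):
    d=manip.get_image(c)
    for (u,v),cen,cs in zip(boxes,(C,W),([(.021,.105),(.021,.079),(.042,.006)],[(.063,.143),(.042,.006)])):
        h=25 if cen is C else 45;S=int(300/(2*h));im=cv2.resize(d["img"][v-h:v+h,u-h:u+h],(300,300),interpolation=cv2.INTER_CUBIC)
        for r,z in cs:
            P=np.array([proj(d,p) for p in circ(cen,r,z)]);P=(P-[u-h-.5+.5,v-h])*300/(2*h)
            for q in P: cv2.circle(im,tuple(int(x) for x in q),1,(0,0,255),-1)
        tiles.append(im)
cv2.imwrite("pics/m.png",np.vstack([np.hstack(tiles[:2]),np.hstack(tiles[2:])]))
goto([.53,.225,.2],-150)
E
```

```text
shift [ 0.0499 -0.4978 -0.5751] yaw y now -64.3 toolx [ 0. -0. -1.]
turn about x (cw+) 85.7
```

View pics/m.png

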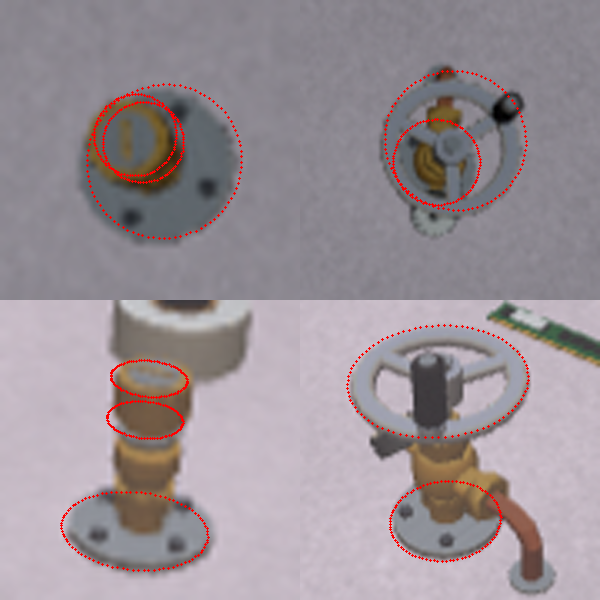

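The crop overlay gives cap ≈ (0.531, 0.228) and wheel axis ≈ (0.535, −0.225). I'll move over the cap now.

Request:
{"method": "send_rows", "body": {"series": "0 -0.04 -0.046 -10 0 0;0 -0.08 -0.092 -20 0 0;0 -0.12 -0.138 -30 0 0;0 -0.16 -0.184 -40 0 0;0 -0.2 -0.23 -50 0 0;0 -0.24 -0.276 -60 0 0;0 -0.28 -0.322 -70 0 0;0 -0.32 -0.368 -80 0 0;0 -0.36 -0.414 -90 0 0;0 -0.4 -0.46 -100 0 0", "grip": 0}}

```text
t: 3.25
ee_pos: [0.4693, 0.089, 0.2503]
orientation: [0.321, 0.63, -0.321, 0.631]
force: [1.6, -0.8, 0.5]
gripper_width: 1.005
```

Run:
```python
from h import *
goto([.531,.228,.15],40)
d=manip.get_image("top");s=manip.get_image("scene")
print("handle top",ray(d,409.6,183.1,.196),ray(s,274.3,232.4,.196),"pipe end",ray(s,304.7,299,0))
```

```text
shift [ 0.1003  0.1316 -0.0761] yaw y now 36.1 toolx [ 0.001 -0.    -1.   ]
turn about x (cw+) -3.9
handle top [ 0.5644 -0.2692  0.196 ] [ 0.5618 -0.2638  0.196 ] pipe end [ 0.6218 -0.2348  0.    ]
```

Request:
{"method": "send_rows", "body": {"series": "0 0.05 -0.029 0 0 0;0.03 0.1 -0.058 0 0 0;0.06 0.1316 -0.0761 0 0 0;0.1 0.1316 -0.0761 0 0 0;0.1 0.1316 -0.0761 0 0 0"}}

```text
t: 3.98
ee_pos: [0.5292, 0.2247, 0.147]
orientation: [0.321, 0.631, -0.325, 0.627]
force: [0.9, -0.4, 0.4]
gripper_width: 1.0
```

Run:
```python
from h import *
goto([.531,.228,.095])
t=[]
for c,(u,v) in(("top",(246,206)),("scene",(360,175))):
    d=manip.get_image(c);h=35;u,v=[int(x) for x in proj(d,[.531,.228,.12])]
    im=cv2.resize(d["img"][v-h:v+h,u-h:u+h],(400,400),interpolation=cv2.INTER_CUBIC)
    for r,z in((.021,.105),(.021,.079)):
        for a in np.radians(np.arange(0,360,6)):
            q=(proj(d,[.531+r*np.cos(a),.228+r*np.sin(a),z])-[u-h,v-h])*400/(2*h);cv2.circle(im,tuple(int(x) for x in q),1,(0,0,255),-1)
    t.append(im)
cv2.imwrite("pics/c1.png",np.hstack(t))
```

```text
shift [ 0.052   0.0038 -0.0015] yaw y now 35.7 toolx [-0.007 -0.002 -1.   ]
```

View pics/c1.png

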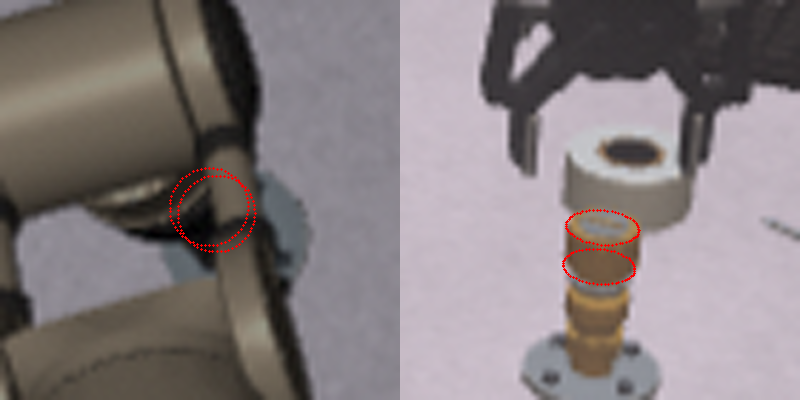

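The scene crop shows the fingers straddling the cap, whose top matches the predicted circle to under a pixel. Next I'll descend and close.

Request:
{"method": "send_rows", "body": {"series": "0.03 0 0 0 0 0;0.054 0 0 0 0 0;0.054 0 0 0 0 0"}}

```text
t: 4.45
ee_pos: [0.5313, 0.2249, 0.0967]
orientation: [0.323, 0.629, -0.323, 0.629]
force: [0.6, -0.2, -0.8]
gripper_width: 1.001
```

Request:
{"method": "send_rows", "body": {"series": "0 0 0 0 0 0;0 0 0 0 0 0;0 0 0 0 0 0;0 0 0 0 0 0;0 0 0 0 0 0;0 0 0 0 0 0", "grip": 1, "force": 50}}

```text
t: 5.2
ee_pos: [0.5328, 0.2263, 0.098]
orientation: [0.324, 0.628, -0.321, 0.63]
force: [0.9, 1.5, 6.4]
gripper_width: 0.478
```

Request:
{"method": "send_rows", "body": {"series": "0 0 0 6 0 0;0 0 0 12 0 0;0 0 0 18 0 0;0 0 0 24 0 0;0 0 0 30 0 0;0 0 0 36 0 0"}}

```text
t: 5.95
ee_pos: [0.5301, 0.2254, 0.0979]
orientation: [-0.501, -0.498, 0.502, -0.498]
force: [-9.6, -3.0, 14.0]
gripper_width: 0.473
```

```bash
python3 -c "
from h import *
s=manip.observe();print(s['force'],s['moment']);goto([.531,.228,.095])"
```

```text
[-9.60191093 -3.03839551 13.97622488] [-0.38004826  1.32343106  0.16921764]
shift [ 0.0029  0.0009 -0.0026] yaw y now -0.4 toolx [-0.001 -0.001 -1.   ]
```

Request:
{"method": "send_rows", "body": {"series": "0 0 0 6 0 0;0 0 0 12 0 0;0 0 0 18 0 0;0 0 0 24 0 0;0 0 0 30 0 0;0 0 0 36 0 0"}}

```text
t: 6.7
ee_pos: [0.5274, 0.2262, 0.0978]
orientation: [-0.629, -0.32, 0.633, -0.318]
force: [-18.7, 1.9, 20.8]
gripper_width: 0.475
```

```bash
python3 -c "
from h import *
s=manip.observe();print(s['force'],s['moment']);goto([.531,.228,.095])"
```

```text
[-18.66911268   1.94786903  20.75734806] [0.26676805 2.78369614 0.18209276]
shift [ 0.0028  0.0019 -0.0036] yaw y now -36.4 toolx [-0.007 -0.    -1.   ]
```

Request:
{"method": "send_rows", "body": {"series": "-0.001 -0.001 0.001 6 0 0;-0.001 -0.002 0.002 12 0 0;-0.001 -0.002 0.002 18 0 0;-0.001 -0.002 0.002 18 0 0"}}

```text
t: 7.2
ee_pos: [0.5224, 0.2247, 0.0973]
orientation: [-0.668, -0.218, 0.677, -0.217]
force: [-21.0, -3.0, 16.5]
gripper_width: 0.474
```

```bash
python3 -c "
from h import *
s=manip.observe();print(s['force'],s['moment'],s['qpos']);goto([.531,.228,.095])"
```

```text
[-21.01721398  -3.03344032  16.5385271 ] [-0.25775421  3.44969601  0.60800082] [2.71182125e-01 5.86279515e-01 1.58366004e+00 6.34357871e-04
 9.84590772e-01 1.21679483e+00]
shift [ 0.0022  0.0024 -0.0089] yaw y now -54.2 toolx [-0.013 -0.003 -1.   ]
```

Lateral force is building up, so the grip is off-centre. I'll release, re-centre and regrip to test the stop.

Request:
{"method": "send_rows", "body": {"series": "0 0 0 0 0 0;0 0 0 0 0 0;0 0 0 0 0 0;0 0 0 0 0 0;0 0 0 0 0 0", "grip": 0}}

```text
t: 7.82
ee_pos: [0.5284, 0.2251, 0.0969]
orientation: [0.673, 0.217, -0.673, 0.217]
force: [0.2, 0.2, 0.4]
gripper_width: 1.0
```

Run:
```python
from h import *
goto([.531,.228,.095]);s=manip.observe();print(s['force'],s['moment'],s['gripper_width'])
d=manip.get_image("scene");h=35;u,v=[int(x) for x in proj(d,[.531,.228,.1])]
im=cv2.resize(d["img"][v-h:v+h,u-h:u+h],(500,500),interpolation=cv2.INTER_CUBIC);cv2.imwrite("pics/c2.png",im)
```

```text
shift [ 0.0019 -0.0009 -0.0038] yaw y now -54.3 toolx [ 0. -0. -1.]
[0.22743083 0.21023609 0.39693151] [ 0.01078232 -0.00247939  0.02722607] 0.999794967020118
```

View pics/c2.png

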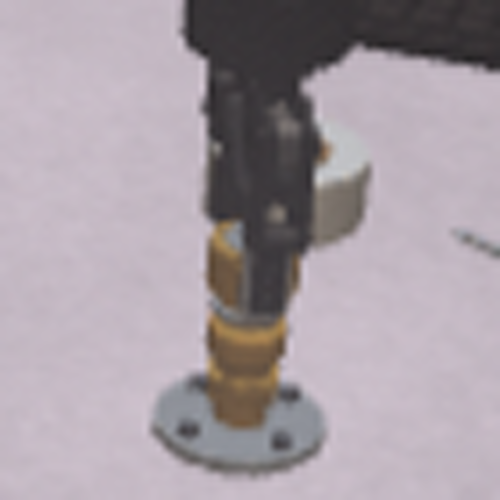

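The scene crop shows the open fingers still straddling the cap with everything intact. I'll regrip it 4 mm re-centred.

Request:
{"method": "send_rows", "body": {"series": "0 -0.001 -0.004 0 0 0;0 -0.001 -0.004 0 0 0"}}

```text
t: 8.12
ee_pos: [0.5313, 0.2285, 0.097]
orientation: [0.673, 0.217, -0.673, 0.217]
force: [0.0, 0.7, 1.1]
gripper_width: 0.999
```

Request:
{"method": "send_rows", "body": {"series": "0 0 0 0 0 0;0 0 0 0 0 0;0 0 0 0 0 0;0 0 0 0 0 0;0 0 0 0 0 0;0 0 0 0 0 0", "grip": 1, "force": 50}}

```text
t: 8.88
ee_pos: [0.5297, 0.23, 0.0978]
orientation: [-0.673, -0.218, 0.673, -0.216]
force: [-5.9, 6.6, 6.8]
gripper_width: 0.478
```

Request:
{"method": "send_rows", "body": {"series": "0 0 0 5 0 0;0 0 0 10 0 0;0 0 0 10 0 0"}}

```text
t: 9.25
ee_pos: [0.5275, 0.2289, 0.0976]
orientation: [-0.687, -0.158, 0.692, -0.157]
force: [-13.5, 1.2, 12.8]
gripper_width: 0.477
```

```bash
python3 -c "
from h import *
s=manip.observe();print(s['force'],s['moment'],s['qpos'][5]);goto([.531,.228,.095])"
```

```text
[-13.4750559    1.18950023  12.81692804] [ 0.33114779  2.23016704 -0.12634238] 1.3965139260516197
shift [ 0.0025  0.0024 -0.0028] yaw y now -64.3 toolx [-0.007 -0.    -1.   ]
```

Request:
{"method": "send_rows", "body": {"series": "0 0 0 5 0 0;0 0 0 10 0 0;0 0 0 15 0 0;0 0 0 15 0 0"}}

```text
t: 9.75
ee_pos: [0.5294, 0.23, 0.0973]
orientation: [-0.703, -0.067, 0.705, -0.065]
force: [-5.8, 8.0, 3.8]
gripper_width: 0.476
```

```bash
python3 -c "
from h import *
s=manip.observe();print(s['force'],s['moment'],s['qpos'][5]);goto([.531,.228,.095])"
```

```text
[-5.81300374  7.95713548  3.82942383] [1.09955846 0.94766542 0.37403625] 1.657413134149988
shift [ 0.0023  0.0023 -0.0012] yaw y now -79.3 toolx [-0.002  0.002 -1.   ]
```

Request:
{"method": "send_rows", "body": {"series": "0 0 0 8 0 0;0 0 0 16 0 0;0 0 0 24 0 0;0 0 0 32 0 0;0 0 0 32 0 0"}}

```text
t: 10.38
ee_pos: [0.531, 0.2297, 0.0972]
orientation: [0.695, -0.13, -0.695, -0.132]
force: [-0.4, 6.8, -0.1]
gripper_width: 0.477
```

```bash
python3 -c "
from h import *
s=manip.observe();print(s['force'],s['moment'],s['joint_torque'],s['qpos'][5]);goto([.531,.228,.095])"
```

```text
[-0.41045003  6.82061298 -0.06121002] [ 0.90155338  0.10969338 -0.05748517] [ -3.24645214 -51.33906126 -19.64625657  -1.52223878   0.30480671
   0.4391825 ] 2.217428111545139
shift [ 0.0022  0.0016 -0.0007] yaw y now -111.4 toolx [ 0.001  0.002 -1.   ]
```

Request:
{"method": "send_rows", "body": {"series": "0 0 0 0 0 0;0 0 0 0 0 0;0 0 0 5 0 0;0 0 0 10 0 0;0 0 0 15 0 0;0 0 0 20 0 0;0 0 0 20 0 0", "force": 110}}

```text
t: 11.25
ee_pos: [0.5345, 0.2263, 0.0976]
orientation: [0.664, -0.249, -0.659, -0.25]
force: [9.7, -8.7, -3.9]
gripper_width: 0.458
```

```bash
python3 -c "
from h import *
s=manip.observe();print(s['force'],s['moment'],s['joint_torque'],s['qpos'][5]);goto([.531,.228,.095])"
```

```text
[ 9.71082296 -8.69135295 -3.91162971] [-1.70723763 -1.98143595 -0.09640391] [  7.19671279 -52.43091702 -17.0557344    3.02127041   2.47649543
   0.25590386] 2.565966072966518
shift [0.0026 0.001  0.0038] yaw y now -131.3 toolx [ 0.007 -0.002 -1.   ]
```

Request:
{"method": "send_rows", "body": {"series": "0 0 0 0 0 0;0 0 0 0 0 0;0 0 0 0 0 0;-0.05 0 0 0 0 0;-0.1 0 0 -5 0 0;-0.14 0.04 -0.035 -15 0 0;-0.14 0.08 -0.07 -25 0 0;-0.14 0.12 -0.105 -35 0 0;-0.14 0.16 -0.14 -45 0 0;-0.14 0.16 -0.14 -50 0 0", "grip": 0}}

```text
t: 12.5
ee_pos: [0.5305, 0.0125, 0.2371]
orientation: [-0.705, -0.053, 0.705, -0.054]
force: [0.2, -0.0, 0.2]
gripper_width: 1.003
```

Run:
```python
from h import *
t=[]
for c in("top","scene"):
    d=manip.get_image(c);h=22;u,v=[int(x) for x in proj(d,[.531,.228,.08])]
    r=[cv2.resize(i[v-h:v+h,u-h:u+h],(300,300),interpolation=cv2.INTER_CUBIC) for i in(cv2.imread(f"pics/{c}0.png"),d["img"])]
    t.append(np.vstack(r))
cv2.imwrite("pics/c3.png",np.hstack(t)); goto([.531,.228,.2],36)
```

```text
shift [ 0.0371 -0.2105 -0.0326] yaw y now -81.4 toolx [-0.  0. -1.]
turn about x (cw+) -117.4
```

View pics/c3.png

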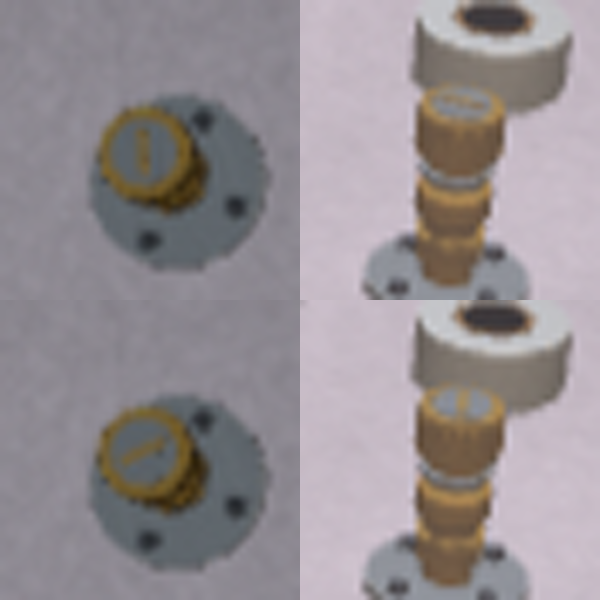

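The cap's slot mark has turned about 60° clockwise, seen in both cameras. The tool turned about 170°, so the cap sits on its stop and the pads slipped. Next is the valve: I'll move above the crank handle with the tool aligned to the world axes.

Request:
{"method": "send_rows", "body": {"series": "0 0.05 0.0015 2 0 0;0 0.1 0.003 4 0 0;0 0.15 0.0045 6 0 0;0 0.2 0.006 8.6 0 0;0 0.25 0.0075 8.6 0 0;0 0.2824 0.0088 8.6 0 0;0 0.2824 0.0088 8.6 0 0;0 0.2824 0.0088 8.6 0 0"}}

```text
t: 13.6
ee_pos: [0.5649, -0.2635, 0.2368]
orientation: [-0.707, -0.001, 0.707, -0.0]
force: [0.8, -0.2, -0.4]
gripper_width: 1.002
```

Run:
```python
from h import *
goto([.564,-.268,.176],-90)
t=[]
for c in("top","scene"):
    d=manip.get_image(c);h=32;u,v=[int(x) for x in proj(d,[.55,-.24,.17])]
    im=cv2.resize(d["img"][v-h:v+h,u-h:u+h],(400,400),interpolation=cv2.INTER_CUBIC)
    for x,y,r,z in((.564,-.268,.011,.196),(.564,-.268,.011,.146),(.535,-.225,.063,.143)):
        for a in np.radians(np.arange(0,360,6)):
            q=(proj(d,[x+r*np.cos(a),y+r*np.sin(a),z])-[u-h,v-h])*400/(2*h);cv2.circle(im,tuple(int(k) for k in q),1,(0,0,255),-1)
    t.append(im)
cv2.imwrite("pics/v1.png",np.hstack(t))
```

```text
shift [0.0608 0.0046 0.0009] yaw y now -89.9 toolx [-0.     0.001 -1.   ]
turn about x (cw+) 0.1
```

View pics/v1.png

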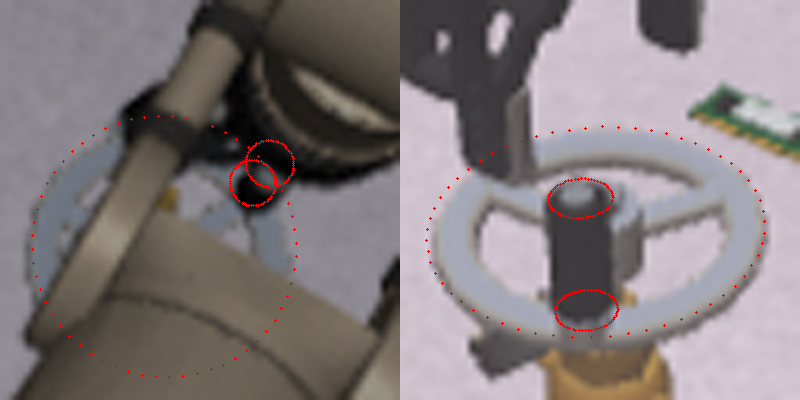

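The scene crop shows the handle matching the prediction to about 2 mm with the fingers on either side of it. I'll descend and close on it.

Request:
{"method": "send_rows", "body": {"series": "0.02 0.005 0.001 0 0 0;0.04 0.005 0.001 0 0 0;0.061 0.005 0.001 0 0 0;0.061 0.005 0.001 0 0 0;0.061 0.005 0.001 0 0 0"}}

```text
t: 14.32
ee_pos: [0.5643, -0.2694, 0.1771]
orientation: [0.708, 0.001, -0.707, 0.001]
force: [0.0, 0.2, 0.9]
gripper_width: 1.003
```

Request:
{"method": "send_rows", "body": {"series": "0 0 0 0 0 0;0 0 0 0 0 0;0 0 0 0 0 0;0 0 0 0 0 0;0 0 0 0 0 0;0 0 0 0 0 0;0 0 0 0 0 0", "grip": 1, "force": 40}}

```text
t: 15.2
ee_pos: [0.5636, -0.2693, 0.1764]
orientation: [-0.707, -0.001, 0.707, -0.0]
force: [-2.3, 4.6, 6.4]
gripper_width: 0.247
```

Run:
```python
from h import *
s=manip.observe();print(s['ee_pos'],s['force'],s['moment'],s['gripper_width'],s['qpos'])
d=manip.get_image("scene")
print([x["at"] for x in manip.find_in("crank_handle","scene")])
```

```text
[ 0.56357732 -0.26926538  0.17644291] [-2.34760484  4.58443563  6.42758695] [ 0.70475402  0.46001381 -0.01356078] 0.24663083873960637 [-5.68569222e-01  5.84661648e-01  1.33593491e+00  5.15339380e-04
  1.22155822e+00  9.99950677e-01]
[[0.5511, -0.2346, 0.068], [0.5709, -0.2694, 0.1711], [0.5357, 0.2175, 0.1021]]
```

Request:
{"method": "send_rows", "body": {"series": "0 0.0033 0.0047 0 0 0;0 0.0061 0.0097 0 0 0;0 0.0083 0.0151 0 0 0;0 0.01 0.0206 0 0 0;0 0.0111 0.0262 0 0 0;0 0.0111 0.0262 0 0 0"}}

```text
t: 16.05
ee_pos: [0.5376, -0.2772, 0.1764]
orientation: [-0.707, -0.003, 0.707, 0.001]
force: [-1.6, 15.5, 9.0]
gripper_width: 0.249
```

```bash
cat >> h.py <<'E'
def arc(W,c,a0,step,n,r=.055):
    "rows from commanded point c to circle about W: angles a0+step.. (deg), tool y=-Y, z=-X"
    a=np.radians(a0+step*np.arange(1,n+1)); P=np.c_[W[0]+r*np.cos(a),W[1]+r*np.sin(a)]-c[:2]
    print(";".join(f"0 {-y:.4f} {-x:.4f} 0 0 0" for x,y in P)," end cmd",(P[-1]+c[:2]).round(4))
def st():
    s=manip.observe();print(s['ee_pos'].round(4) if hasattr(s['ee_pos'],'round') else s['ee_pos'],np.round(s['force'],1),np.round(s['moment'],2),round(s['gripper_width'],3))
E
python3 - <<'E'
from h import *
st(); c=np.array([.5643-.0262,-.2694-.0111]);print(c)
arc([.530,-.226],c,-82,-10,10)
E
```

```text
[ 0.5376 -0.2772  0.1764] [-1.6 15.5  9. ] [ 2.45  0.18 -0.  ] 0.249
[ 0.5381 -0.2805]
0 0.0005 0.0100 0 0 0;0 -0.0007 0.0195 0 0 0;0 -0.0035 0.0287 0 0 0;0 -0.0079 0.0372 0 0 0;0 -0.0136 0.0449 0 0 0;0 -0.0206 0.0514 0 0 0;0 -0.0287 0.0567 0 0 0;0 -0.0375 0.0604 0 0 0;0 -0.0468 0.0626 0 0 0;0 -0.0564 0.0631 0 0 0  end cmd [ 0.475  -0.2241]
```

Run:
```python
from h import *
arc([.534,-.223],np.array([.5381,-.2805]),-86,-9,10)
```

```text
0 -0.0027 0.0089 0 0 0;0 -0.0041 0.0174 0 0 0;0 -0.0069 0.0256 0 0 0;0 -0.0109 0.0332 0 0 0;0 -0.0160 0.0402 0 0 0;0 -0.0221 0.0462 0 0 0;0 -0.0292 0.0512 0 0 0;0 -0.0369 0.0551 0 0 0;0 -0.0451 0.0577 0 0 0;0 -0.0537 0.0590 0 0 0  end cmd [ 0.4791 -0.2268]
```

Request:
{"method": "send_rows", "body": {"series": "0 -0.0027 0.0089 0 0 0;0 -0.0041 0.0174 0 0 0;0 -0.0069 0.0256 0 0 0;0 -0.0109 0.0332 0 0 0;0 -0.0160 0.0402 0 0 0;0 -0.0221 0.0462 0 0 0;0 -0.0292 0.0512 0 0 0;0 -0.0369 0.0551 0 0 0;0 -0.0451 0.0577 0 0 0;0 -0.0537 0.0590 0 0 0"}}

```text
t: 17.3
ee_pos: [0.4806, -0.2283, 0.1765]
orientation: [0.709, -0.0, -0.705, 0.002]
force: [8.1, -3.0, -2.4]
gripper_width: 0.244
```

Run:
```python
from h import *
st()
arc([.534,-.223],np.array([.4791,-.2268]),-176,-9,10)
```

```text
[ 0.4806 -0.2283  0.1765] [ 8.1 -3.  -2.4] [-0.33 -1.23  0.04] 0.244
0 -0.0086 -0.0001 0 0 0;0 -0.0171 -0.0015 0 0 0;0 -0.0253 -0.0043 0 0 0;0 -0.0329 -0.0083 0 0 0;0 -0.0399 -0.0134 0 0 0;0 -0.0459 -0.0195 0 0 0;0 -0.0509 -0.0266 0 0 0;0 -0.0548 -0.0343 0 0 0;0 -0.0574 -0.0425 0 0 0;0 -0.0587 -0.0511 0 0 0  end cmd [ 0.5302 -0.1681]
```

Request:
{"method": "send_rows", "body": {"series": "0 -0.0086 -0.0001 0 0 0;0 -0.0171 -0.0015 0 0 0;0 -0.0253 -0.0043 0 0 0;0 -0.0329 -0.0083 0 0 0;0 -0.0399 -0.0134 0 0 0;0 -0.0459 -0.0195 0 0 0;0 -0.0509 -0.0266 0 0 0;0 -0.0548 -0.0343 0 0 0;0 -0.0574 -0.0425 0 0 0;0 -0.0587 -0.0511 0 0 0"}}

```text
t: 18.55
ee_pos: [0.529, -0.1672, 0.1764]
orientation: [-0.706, -0.001, 0.708, -0.0]
force: [-3.2, 0.3, 8.4]
gripper_width: 0.242
```

Run:
```python
from h import *
st()
arc([.535,-.223],np.array([.5302,-.1681]),-266,-8,10)
```

```text
[ 0.529  -0.1672  0.1764] [-3.2  0.3  8.4] [-0.15  0.54  0.04] 0.242
0 0.0000 -0.0086 0 0 0;0 0.0011 -0.0162 0 0 0;0 0.0032 -0.0236 0 0 0;0 0.0063 -0.0306 0 0 0;0 0.0104 -0.0371 0 0 0;0 0.0153 -0.0430 0 0 0;0 0.0210 -0.0481 0 0 0;0 0.0274 -0.0524 0 0 0;0 0.0343 -0.0558 0 0 0;0 0.0416 -0.0582 0 0 0  end cmd [ 0.5884 -0.2097]
```

Request:
{"method": "send_rows", "body": {"series": "0 0 -0.0086 0 0 0;0 0.0011 -0.0162 0 0 0;0 0.0032 -0.0236 0 0 0;0 0.0063 -0.0306 0 0 0;0 0.0104 -0.0371 0 0 0;0 0.0153 -0.0430 0 0 0;0 0.0210 -0.0481 0 0 0;0 0.0274 -0.0524 0 0 0;0 0.0343 -0.0558 0 0 0;0 0.0416 -0.0582 0 0 0"}}

```text
t: 19.8
ee_pos: [0.5886, -0.2079, 0.1765]
orientation: [0.707, 0.002, -0.707, -0.0]
force: [1.3, 3.7, 6.3]
gripper_width: 0.244
```

Run:
```python
from h import *
st()
arc([.535,-.2225],np.array([.5884,-.2097]),-346,-7,6)
```

```text
[ 0.5886 -0.2079  0.1765] [1.3 3.7 6.3] [ 0.51 -0.28 -0.01] 0.244
0 0.0061 -0.0012 0 0 0;0 0.0128 -0.0016 0 0 0;0 0.0195 -0.0012 0 0 0;0 0.0261 0.0000 0 0 0;0 0.0325 0.0021 0 0 0;0 0.0386 0.0048 0 0 0  end cmd [ 0.5836 -0.2483]
```

Request:
{"method": "send_rows", "body": {"series": "0 0.0061 -0.0012 0 0 0;0 0.0128 -0.0016 0 0 0;0 0.0195 -0.0012 0 0 0;0 0.0195 -0.0012 0 0 0"}}

```text
t: 20.3
ee_pos: [0.59, -0.2287, 0.1765]
orientation: [0.708, 0.001, -0.706, 0.0]
force: [4.0, -0.8, 5.4]
gripper_width: 0.244
```

```bash
python3 -c "
from h import *
st()"
```

```text
[ 0.59   -0.2287  0.1765] [ 4.  -0.8  5.4] [-0.17 -0.54 -0.05] 0.244
```

Request:
{"method": "send_rows", "body": {"series": "0 0.006 0.001 0 0 0;0 0.01 0.002 0 0 0;0 0.01 0.002 0 0 0"}}

```text
t: 20.68
ee_pos: [0.5896, -0.2307, 0.1764]
orientation: [0.708, 0.007, -0.706, -0.003]
force: [9.4, 27.5, 9.2]
gripper_width: 0.245
```

```bash
python3 -c "
from h import *
st()"
```

```text
[ 0.5896 -0.2307  0.1764] [ 9.4 27.5  9.2] [ 4.25 -1.61 -0.1 ] 0.245
```

At the stop: y = −0.2307, 27 N reaction, crank angle ≈ −8°. That matches the −6° pipe direction estimated from the picture. I'll hold briefly, then back off two turns anticlockwise.

Request:
{"method": "send_rows", "body": {"series": "0 0 0 0 0 0;0 0 0 0 0 0;0 0 0 0 0 0"}}

```text
t: 21.05
ee_pos: [0.5896, -0.2307, 0.1764]
orientation: [0.708, 0.006, -0.706, -0.003]
force: [9.8, 28.2, 8.9]
gripper_width: 0.245
```

Run:
```python
from h import *
st();W=[.535,-.2225];r=.055;f=lambda a:np.array(W)+r*np.array([np.cos(np.radians(a)),np.sin(np.radians(a))])
arc(W,np.array([.5876,-.2392]),-8,12,10);arc(W,f(112),112,12,10);arc(W,f(232),232,12,10);arc(W,f(352),-8,12,10)
```

```text
[ 0.5896 -0.2307  0.1764] [ 9.8 28.2  8.9] [ 4.18 -1.59 -0.12] 0.245
0 -0.0205 -0.0023 0 0 0;0 -0.0319 -0.0003 0 0 0;0 -0.0425 0.0040 0 0 0;0 -0.0521 0.0105 0 0 0;0 -0.0600 0.0187 0 0 0;0 -0.0661 0.0285 0 0 0;0 -0.0701 0.0393 0 0 0;0 -0.0717 0.0507 0 0 0;0 -0.0709 0.0622 0 0 0;0 -0.0677 0.0732 0 0 0  end cmd [ 0.5144 -0.1715]
0 0.0054 0.0102 0 0 0;0 0.0128 0.0190 0 0 0;0 0.0218 0.0260 0 0 0;0 0.0322 0.0311 0 0 0;0 0.0433 0.0339 0 0 0;0 0.0548 0.0343 0 0 0;0 0.0662 0.0323 0 0 0;0 0.0768 0.0280 0 0 0;0 0.0863 0.0215 0 0 0;0 0.0943 0.0133 0 0 0  end cmd [ 0.5011 -0.2658]
0 0.0061 -0.0098 0 0 0;0 0.0100 -0.0206 0 0 0;0 0.0116 -0.0319 0 0 0;0 0.0108 -0.0434 0 0 0;0 0.0077 -0.0545 0 0 0;0 0.0023 -0.0646 0 0 0;0 -0.0051 -0.0734 0 0 0;0 -0.0142 -0.0805 0 0 0;0 -0.0245 -0.0855 0 0 0;0 -0.0357 -0.0883 0 0 0  end cmd [ 0.5895 -0.2302]
0 -0.0115 -0.0004 0 0 0;0 -0.0228 0.0016 0 0 0;0 -0.0335 0.0059 0 0 0;0 -0.0430 0.0123 0 0 0;0 -0.0510 0.0206 0 0 0;0 -0.0571 0.0304 0 0 0;0 -0.0610 0.0412 0 0 0;0 -0.0626 0.0525 0 0 0;0 -0.0618 0.0640 0 0 0;0 -0.0586 0.0751 0 0 0  end cmd [ 0.5144 -0.1715]
```

Request:
{"method": "send_rows", "body": {"series": "0 -0.0205 -0.0023 0 0 0;0 -0.0319 -0.0003 0 0 0;0 -0.0425 0.0040 0 0 0;0 -0.0521 0.0105 0 0 0;0 -0.0600 0.0187 0 0 0;0 -0.0661 0.0285 0 0 0;0 -0.0701 0.0393 0 0 0;0 -0.0717 0.0507 0 0 0;0 -0.0709 0.0622 0 0 0;0 -0.0677 0.0732 0 0 0"}}

```text
t: 22.3
ee_pos: [0.5137, -0.1713, 0.1764]
orientation: [0.708, 0.001, -0.707, 0.001]
force: [5.1, -1.6, 4.4]
gripper_width: 0.244
```

Request:
{"method": "send_rows", "body": {"series": "0 0.0054 0.0102 0 0 0;0 0.0128 0.0190 0 0 0;0 0.0218 0.0260 0 0 0;0 0.0322 0.0311 0 0 0;0 0.0433 0.0339 0 0 0;0 0.0548 0.0343 0 0 0;0 0.0662 0.0323 0 0 0;0 0.0768 0.0280 0 0 0;0 0.0863 0.0215 0 0 0;0 0.0943 0.0133 0 0 0"}}

```text
t: 23.55
ee_pos: [0.5006, -0.2646, 0.1764]
orientation: [-0.707, -0.002, 0.707, 0.001]
force: [2.5, 8.4, 11.5]
gripper_width: 0.244
```

Request:
{"method": "send_rows", "body": {"series": "0 0.0061 -0.0098 0 0 0;0 0.0100 -0.0206 0 0 0;0 0.0116 -0.0319 0 0 0;0 0.0108 -0.0434 0 0 0;0 0.0077 -0.0545 0 0 0;0 0.0023 -0.0646 0 0 0;0 -0.0051 -0.0734 0 0 0;0 -0.0142 -0.0805 0 0 0;0 -0.0245 -0.0855 0 0 0;0 -0.0357 -0.0883 0 0 0"}}

```text
t: 24.8
ee_pos: [0.5896, -0.2313, 0.1765]
orientation: [0.708, -0.0, -0.706, 0.001]
force: [3.3, -4.4, 4.8]
gripper_width: 0.247
```

One turn is done with low forces. Now the second.

Request:
{"method": "send_rows", "body": {"series": "0 -0.0115 -0.0004 0 0 0;0 -0.0228 0.0016 0 0 0;0 -0.0335 0.0059 0 0 0;0 -0.0430 0.0123 0 0 0;0 -0.0510 0.0206 0 0 0;0 -0.0571 0.0304 0 0 0;0 -0.0610 0.0412 0 0 0;0 -0.0626 0.0525 0 0 0;0 -0.0618 0.0640 0 0 0;0 -0.0586 0.0751 0 0 0"}}

```text
t: 26.05
ee_pos: [0.5135, -0.1713, 0.1764]
orientation: [0.707, 0.001, -0.707, 0.001]
force: [4.6, -1.0, 4.9]
gripper_width: 0.249
```

Request:
{"method": "send_rows", "body": {"series": "0 0.0054 0.0102 0 0 0;0 0.0128 0.0190 0 0 0;0 0.0218 0.0260 0 0 0;0 0.0322 0.0311 0 0 0;0 0.0433 0.0339 0 0 0;0 0.0548 0.0343 0 0 0;0 0.0662 0.0323 0 0 0;0 0.0768 0.0280 0 0 0;0 0.0863 0.0215 0 0 0;0 0.0943 0.0133 0 0 0"}}

```text
t: 27.3
ee_pos: [0.5005, -0.2646, 0.1764]
orientation: [-0.707, -0.002, 0.707, 0.001]
force: [2.4, 7.6, 10.3]
gripper_width: 0.249
```

Request:
{"method": "send_rows", "body": {"series": "0 0.0061 -0.0098 0 0 0;0 0.0100 -0.0206 0 0 0;0 0.0116 -0.0319 0 0 0;0 0.0108 -0.0434 0 0 0;0 0.0077 -0.0545 0 0 0;0 0.0023 -0.0646 0 0 0;0 -0.0051 -0.0734 0 0 0;0 -0.0142 -0.0805 0 0 0;0 -0.0245 -0.0855 0 0 0;0 -0.0357 -0.0883 0 0 0"}}

```text
t: 28.55
ee_pos: [0.5895, -0.2314, 0.1765]
orientation: [0.708, -0.0, -0.706, 0.001]
force: [3.8, -4.6, 5.1]
gripper_width: 0.244
```

Request:
{"method": "send_rows", "body": {"series": "0 0 0 0 0 0;0 0 0 0 0 0;0 0 0 0 0 0;0 0 0 0 0 0"}}

```text
t: 29.05
ee_pos: [0.5898, -0.2297, 0.1765]
orientation: [0.708, 0.001, -0.706, 0.0]
force: [7.1, 1.2, 4.8]
gripper_width: 0.247
```

Run:
```python
from h import *
st();t=[]
for c,p in(("top",[.531,.228,.08]),("scene",[.535,-.2225,.15])):
    d=manip.get_image(c);h=22 if c=="top" else 40;u,v=[int(x) for x in proj(d,p)]
    t.append(cv2.resize(d["img"][v-h:v+h,u-h:u+h],(400,400),interpolation=cv2.INTER_CUBIC))
cv2.imwrite("pics/f.png",np.hstack(t))
```

```text
[ 0.5898 -0.2297  0.1765] [7.1 1.2 4.8] [ 0.2  -1.04 -0.05] 0.247
```

View pics/f.png

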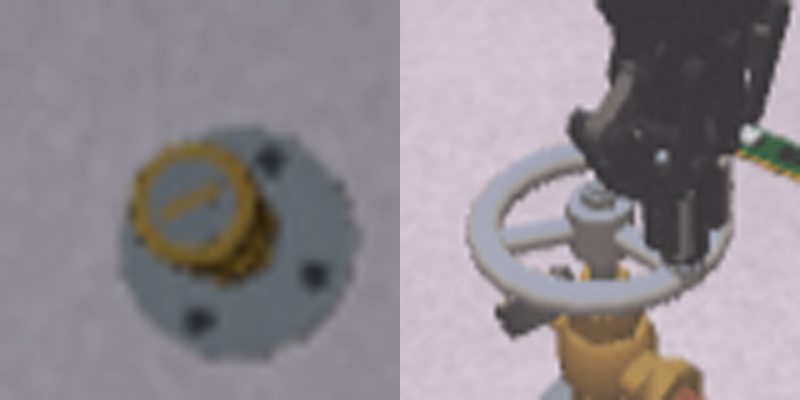

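The final crops show the cap's slot unchanged and the gripper closed on the crank handle. TCP y is −0.2297 against −0.2307 at the stop, which is about 1° off two full turns. I'll hand in.

```bash
python3 -c "
from h import *
print(manip.close_job());st()"
```

```text
the job is handed in; nothing more can be done
None
the job is handed in; nothing more can be done
```

The job is handed in at about 29 s of the 67 s allowed: cap tight, valve shut and then backed off two full turns, with the gripper still closed on the crank handle. Handing in gives no verdict.

- **Cap:** I turned it clockwise, regripping once because the first grip sat off-centre. Its slot mark moved about 60° while the tool turned about 170°, so I take it to be on its stop with the pads slipping. The wrist moment never showed a clear peak, so this rests on the mark, which had not moved in the last picture.
- **Valve shut:** I led the crank clockwise until it hit a solid stop, with 27 N reaction at a crank angle of about −8°. The pipe direction in the pictures had suggested about −6°, so the two agree.
- **Two turns back:** The crank ended about 1° from exactly two turns off the stop (TCP y −0.2297 against −0.2307 at the stop). Forces were low and the reading was settled.
- **Grip:** The gripper is set to 40 N and open about 21 mm on the 22 mm handle.
- **Bystanders:** I kept the moves clear of them and saw no sign of contact, but I made no separate check of their positions at the end.

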